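# Set the running clearance of a slide-bar guide

### The job

Close the hinged strap of the bar guide over its slide bar by pressing it down until it snaps shut under the catch. Then screw the thumbscrew in the strap clockwise until it seats, and back it off a quarter turn so that the bar can slide without shake. Finish with the fingers still gripping the thumbscrew's head and holding it still there, because its lock nut is nipped up next; leave the bar lying in its guide and do not disturb the things beside it.

Things in the scene. Friction and masses are not known exactly. Their poses are not given: they have to be found in the camera images.
- guide: bar guide fixed to the bench: aluminium base plate 8 mm thick (x -98 to 52, y -32 to 84 mm), grey V-block (x -31 to 41, y -18 to 18, 38 tall) with the strap's hinge at its +x side, plain V rest (y 60 to 74, 38 tall), latch post with a sprung catch (x -82 to -68, y -12 to 12, 64 tall). Origin on the bench below the shut thumbscrew's axis; x from post to hinge, y along the bar, z up
- strap_hinge (a point): centre of the strap's hinge pin, 58 mm above the bench, 34 mm to +x of the guide's origin; the pin runs along the guide's y
- strap_tab (a point): where to press the strap: on the upper face of its ribbed free tab, 76 mm from the hinge along the strap, 7 mm above the hinge's level; 65 mm above the bench at guide x -42 when shut. Strap: steel bar 10 mm thick, 36 wide over the bar, tab 24 wide and 36 long, ending 17 mm past this point; the latch post stands 9 mm past the tab's end, its top 1 mm below the shut tab
- strap (a joint): opening angle of the strap, rad: 0 = shut against its hard stop, held by the catch; starts 0.4 to 0.8 open. Stiff hinge, stays where left, 1 to 3 N at the tab to move. Over the last 0.12 rad it meets the sprung catch: about 10 N on the tab pushes it past, then it snaps to 0
- screw_grip (a point): point on the thumbscrew's axis where to grip, 12 mm above the underside of its round knurled head; 94 mm above the bench when the strap is shut. Below the head 18 mm of thread with a hex lock nut (19 mm across, turns along), then the strap: fingertips may reach 19 mm below this point with 9 mm to spare. The axis is square to the strap, 34 mm from the hinge
- thumbscrew (a joint): angle of the thumbscrew, rad: grows as it is turned clockwise seen from above (screwed in, 1.5 mm a turn); seats on the bar, a hard stop, at 6.0; starts at 3.0 to 4.8. Stiff: 0.05 N m to turn, stays where it is left
- screw_head: knurled head of the thumbscrew, a steel cylinder 30 mm across and 20 mm tall; origin at the centre of its underside, z along the screw's axis
- bar: round ground steel bar, 26 mm across and 130 mm long, lying loose in the two V's along the guide's y, with a dark split collar (40 mm across, 12 wide) between them; origin on its axis, mid-length, 38 mm above the bench; y along it
- bar_bed (a point): point of the guide where the bar's origin lies in mid travel; the bar may slide about 15 mm along the guide's y either way
- hex_key_a: bent steel hex key, 114 x 36 x 8 mm, lying to the left of the guide, near the robot; bystander, origin under its middle
- cast_foot: small grey casting, 38 x 45 x 50 mm, standing to the left of the guide; bystander, origin under its middle
- file: flat file with a wooden handle, 253 x 23 x 23 mm, lying across behind the guide, as seen from the robot; bystander, origin under its middle

How it is judged:
By the outcome, as a careful person would: the job done as asked, in the order asked, and still so for the second after the job is handed in, while the arm keeps its last pose, push and grip.
It also fails if it takes over 64 s, if anything falls off the work surface, if the arm or the gripper's body presses on something with over 40 N, if the wrist force passes 120 N, or if a joint passes its speed limit or range.

### The arm

A 6-joint arm with a two-finger parallel gripper is mounted at the origin on a cart in front of the work surface, level with it; the furniture and walls round the work are solid. World frame = base frame: x ahead of the robot, y to its left, z up, the work surface at z = 0. Lengths are in m, angles in degrees, forces in N, time in s.
With the tool pointing down it reaches from about 0.375 to 0.75 m from the base axis. Payload 9 kg.
Tool frame: the origin (TCP) lies on the mounting face of the last link; the fingertips stand 173 mm ahead of it and the grasp point (between the pads) lies 155 mm ahead of it; z points along the fingers, y is the line along which they close (so a half turn about z gives the same grasp; the last joint's range is limited). The gripper opens to 85 mm and grips with 20 to 120 N. Pads are 22 mm wide; open, the fingers measure 114 mm over their backs; the gripper's body (76 mm by 85 mm) begins 54 mm behind the grasp point. The pads swing forward as they close: fully open they stand 13 mm farther back than shut.
Start: joints at [61.438, 5.964, 5.575, 89.605, 0, 77.527], TCP at [0.166, 0.577, 0.405] pointing down, gripper open.
Joint ranges: [-171.21, 171.21], [-48.23, 106.86], [-62.78, 66.21], [-105.2, 120.99], [-86.42, 89.51], [-180, 180]. Speed limits (degrees/s): [127.2, 127.2, 147.25, 180, 180, 180].

### API

Orientations are given as a 3x3 rotation matrix whose columns are the frame's x, y, z axes.
In Python, from station import manip, vision gives the robot as it stands.
- The arm moves only by the tool move_arm, never from a script. Its argument "moves" is a list of rows, each a list of 7 numbers: the shift along the tool's x, y, z in m, then the turn, a rotation vector about the tool's x, y, z in rad, then the gripper's target within -1 to 1 (shut at 1, half-way at 0, fully open at -1). A call has 1 to 5 rows; each row shifts and turns the commanded pose from where the row before left it, along the tool's axes as they then stand; what a row does not reach is not made up. A row lasts 1/12 s, in which the tool goes at most 41.7 mm and 7.16 degrees, less where a joint would pass 70% of its speed; a pose out of reach is approached as far as the arm can. A call is refused whole if a number of a shift passes 0.0417 or a number of a turn 0.125, either way. A call with a gripper value outside its range is refused whole. The fingers move at their own pace and stop on an object; "force" is the grip in N (left out, the last holds). Time passes only in rows, so rows that do not move let the fingers close. It gives the time, the measured TCP pose, the force, the opening and the grip force at its end, in the units of the state.
- manip.get_state(): the state, without advancing time (a new reading comes with each control period).
- vision.get_image(name): name is "scene" or "top"; returns (picture, depth): 420x560x3 uint8, blue, green, red; 420x560 float32, m along the optical axis (not along the pixel's ray), 0 where there is no reading.
- vision.camera_model(name): a dict with "K" (3x3 intrinsics, pixels), "xyz" and "orientation" of the camera in the world. Camera axes: x right, y down, z forward; pixel columns grow to the right and rows downward; lengths in m; the calibration is good to about 2 mm. A picture is of the moment at which its call begins. camera_model takes no time and is no camera call.
- manip.sign_off(): hands the job in; it is judged then, once.
The state is a dict: "time": time; "q": joint angles; "qd": joint speeds; "joint_torque": joint torques, N m; "position": TCP position; "tcp_rot": TCP orientation; "contact_force": force on the tool from outside, world axes, zero at the start; "ft_torque": the same for the moment, N m; "finger_gap": finger opening in m; "grasp_force": force on a finger pad.
Only numpy, scipy, OpenCV 4.12 (cv2) and the standard library are available. Lean on these libraries where they do the work, as an engineer would, in place of code of your own. Each camera call takes 0.05 s, during which the arm holds its last target. There are 200 camera calls.

## Working session

There is one attempt and no reset: what is moved stays moved. The work goes in short steps, Python scripts to look and compute and a tool call to move; the robot and the scene stay as the last step left them, time stands still between calls to the robot, and variables do not carry over. Pictures are saved under pics/ and viewed, at most 10 in all, crops included, and the job is handed in when it is done.

Besides the shell and the picture viewer there is one more tool, called after ">>>" in YAML: its name, and indented under it one key for each argument. move_arm: Moves the arm, as the interface text tells. Its arguments: {"type":"object","properties":{"moves":{"type":"array"},"force":{"type":"number"}},"required":["moves"]}

```bash
ls; mkdir -p pics; python3 - <<'E'
from station import manip, vision
import cv2,numpy as np
for n in("scene","top"):
    im,d=vision.get_image(n); cv2.imwrite(f"pics/{n}0.png",im); np.save(f"{n}0.npy",d)
    m=vision.camera_model(n); print(n,np.round(m["K"],1).tolist(),m["xyz"],np.round(m["orientation"],4).tolist())
s=manip.get_state(); print(s["position"],np.round(s["tcp_rot"],3).tolist(),s["time"],s["finger_gap"])
E
```

```text
pics
scene [[421.3, 0.0, 274.6], [0.0, 421.3, 207.3], [0.0, 0.0, 1.0]] [0.58507742 0.50992565 0.83081705] [[-0.9999, 0.0114, -0.0118], [0.0159, 0.8497, -0.527], [0.004, -0.5271, -0.8498]]
top [[401.3, 0.0, 285.1], [0.0, 401.3, 213.5], [0.0, 0.0, 1.0]] [0.46897802 0.05680196 0.9648039 ] [[0.0123, -0.9926, 0.1205], [-0.9999, -0.011, 0.0112], [-0.0098, -0.1207, -0.9926]]
[0.16622056 0.57642526 0.4040117 ] [[-0.961, 0.277, -0.001], [0.277, 0.961, -0.001], [0.0, -0.001, -1.0]] 0.1 0.08544874208435944
```

View pics/scene0.png

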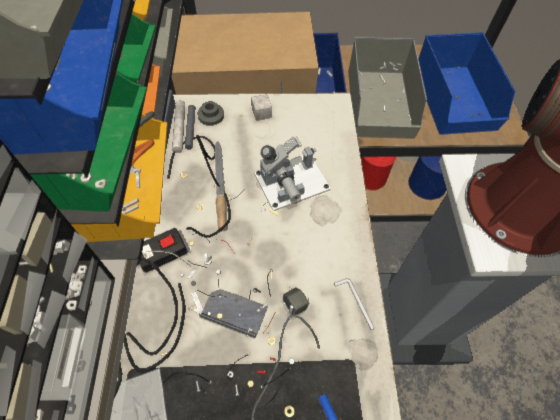

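View pics/top0.png

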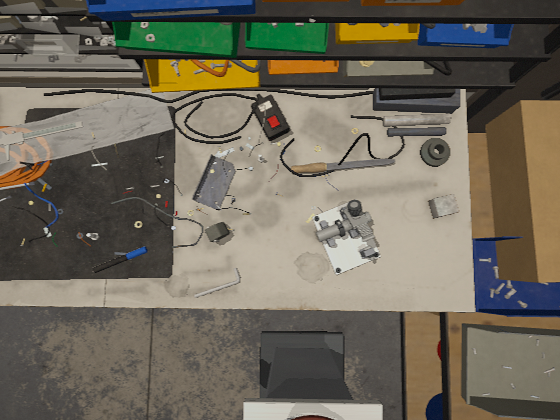

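The guide is at about (292,175) in scene and (348,237) in top, with the screw head up near (268,153) in scene and (354,206) in top. I'll enlarge both.

```bash
python3 - <<'E'
import cv2,numpy as np
a=cv2.imread("pics/scene0.png")[125:225,240:340]; b=cv2.imread("pics/top0.png")[190:280,305:395]
A=cv2.resize(a,(400,400),interpolation=cv2.INTER_CUBIC);B=cv2.resize(b,(400,400),interpolation=cv2.INTER_CUBIC)
cv2.imwrite("pics/crop0.png",np.hstack([A,B]))
E
cat > h.py <<'E'
import numpy as np,cv2
from station import manip,vision
def cam(n):
    m=vision.camera_model(n); return np.array(m["K"]),np.array(m["xyz"]),np.array(m["orientation"])
def ray(n,u,v,z):
    K,p,R=cam(n); d=R@np.linalg.solve(K,[u,v,1]); return p+d*(z-p[2])/d[2]
def cloud(n,d):
    K,p,R=cam(n); v,u=np.mgrid[:d.shape[0],:d.shape[1]]
    c=np.stack([(u-K[0,2])/K[0,0]*d,(v-K[1,2])/K[1,1]*d,d],-1); return c@R.T+p
def proj(n,P):
    K,p,R=cam(n); q=K@(R.T@(np.array(P)-p)); return q[:2]/q[2]
E
python3 - <<'E'
from h import *
for n,(u0,u1,v0,v1) in {"top":(305,395,190,280),"scene":(240,340,125,225)}.items():
    d=np.load(n+"0.npy"); im=cv2.imread(f"pics/{n}0.png"); P=cloud(n,d)
    # plate: bright, z 4..13mm
    m=np.zeros(d.shape,bool); m[v0:v1,u0:u1]=True
    pl=m&(P[...,2]>.004)&(P[...,2]<.014)&(im.min(2)>150)&(d>0)
    q=P[pl][:,:2]; r=cv2.minAreaRect((q*1000).astype(np.float32)); print(n,pl.sum(),r,np.median(P[pl][:,2]))
    hi=m&(P[...,2]>.09)&(d>0)
    print(P[hi].mean(0),hi.sum(),P[hi].min(0),P[hi].max(0))
E
```

```text
top 1333 ((533.6895751953125, -91.1694107055664), (197.63198852539062, 200.9636993408203), 89.6930160522461) 0.007405056261243992
[ 0.5603168  -0.09412994  0.10764264] 520 [ 0.51569253 -0.12352899  0.09003505] [ 0.60478831 -0.06689526  0.12144167]
scene 1349 ((535.2431640625, -108.25991821289062), (298.2983093261719, 256.1141662597656), 88.47575378417969) 0.00868880975841635
[ 0.56032489 -0.08924762  0.10745167] 504 [ 0.51378434 -0.12087362  0.09002325] [ 0.60481365 -0.06422522  0.12378752]
```

View pics/crop0.png

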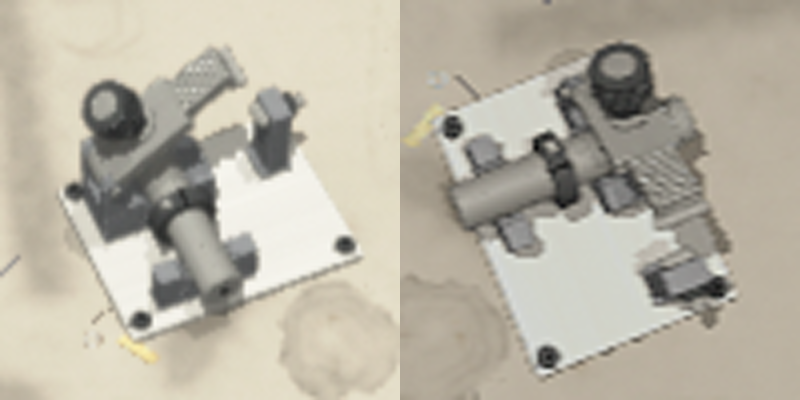

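The crop shows the strap about half open. The dark knurled head is at crop (113,110) in scene and (622,75) in top, the ribbed tab is up-right, and the latch post is beyond it. The plate's bolt heads give the guide's pose.

```bash
python3 - <<'E'
from h import *
t=lambda u,v:(305+(u-400)/400*90-.4,190+v/400*90-.4)
s=lambda u,v:(240+u/4-.4,125+v/4-.4)
T={k:ray("top",*t(*p),.009)for k,p in {"pp":(452,127),"mp":(548,356),"mm":(717,285)}.items()}
S={k:ray("scene",*s(*p),.009)for k,p in {"pm":(74,190),"mp":(345,244),"pp":(140,320)}.items()}
for D,a,b in((T,"pp","mm"),(S,"pm","mp")):
    c=(D[a]+D[b])/2; ex=D["pp"]-D["mp"]; L=np.hypot(*ex[:2]); yaw=np.arctan2(ex[1],ex[0])
    ey=D["pp"]-D["pm"] if "pm" in D else D["mp"]-D["mm"]
    y2=np.arctan2(-ey[0],ey[1]); w=(2*0+yaw+y2)/2
    R=np.array([[np.cos(w),-np.sin(w)],[np.sin(w),np.cos(w)]])
    print("centre",c,"L",L,np.hypot(*ey[:2]),"yaw",np.degrees([yaw,y2]),"origin",c[:2]-R@[-.023,.026])
    Rot=R;org=c[:2]-R@[-.023,.026]
    n="top" if D is T else "scene"
    P=cloud(n,np.load(n+"0.npy")); g=(P[...,:2]-org)@R; g=np.dstack([g,P[...,2]])
    hi=(abs(g[...,0])<.12)&(abs(g[...,1])<.06)&(g[...,2]>.068)
    q=g[hi]*1000; 
    tab=q[(abs(q[:,1])<9)&(q[:,0]<10)&(q[:,2]>80)]
    if len(tab)>5: print("line slope",np.degrees(np.arctan(-np.polyfit(tab[:,0],tab[:,2],1)[0])),tab.min(0),tab.max(0),len(tab),tab.mean(0))
    im=cv2.imread(f"pics/{n}0.png"); dk=hi&(im.max(2)<110)
    print("head",np.median(g[dk],0)*1000,g[dk].min(0)*1000,g[dk].max(0)*1000,"ally",q[:,1].min(),q[:,1].max())
E
```

```text
centre [ 0.53314338 -0.07795247  0.009     ] L 0.13190044498605458 0.09786625307582444 yaw [22.84232893 23.19568445] origin [ 0.56447896 -0.09288838]
line slope 27.90004093201106 [-49.23005087  -8.83215087  86.06013199] [  9.83261791   8.96008159 120.11906592] 231 [-20.17217906   0.10694836 104.69755888]
head [ 19.44060144   2.49250304 111.1045322 ] [-39.12575998 -16.86378733  69.52702823] [ 42.61274148  17.70485352 121.44166683] ally -18.71757393497176 17.735638945034047
centre [ 0.53144903 -0.079617    0.009     ] L 0.13287430235754524 0.10106018954622713 yaw [22.8634221  22.36248747] origin [ 0.56267797 -0.09477461]
line slope 29.036993192048023 [-46.95909996  -8.84178877  88.53999502] [  9.66118341   8.67722801 120.5589687 ] 168 [-1.73168810e+01  7.78943407e-02  1.05364663e+02]
head [ 25.40518099  11.01751829 107.85567757] [-36.95102209 -11.72100379  68.53004635] [ 43.95783811  22.45609599 123.78752321] ally -14.878174116011747 22.456095989561312
```

Both views agree: yaw is about 22.8° and the origin is about (0.5635, −0.094). The strap is about 0.5 rad open, which puts the tab near guide x −29, z 100, i.e. world (0.537, −0.105). I'll go above it with the fingers shut.

>>> move_arm:
  moves:
    - [-0.027,-0.0275,0,0,0,0,1]
    - [-0.027,-0.0275,0,0,0,0,1]
    - [-0.027,-0.0275,0,0,0,0,1]
    - [-0.027,-0.0275,0,0,0,0,1]
    - [-0.027,-0.0275,0,0,0,0,1]
  force: 60

```text
time: 0.52
position: [0.2581, 0.4054, 0.4042]
tcp_rot: [[-0.961, 0.276, -0.0], [0.276, 0.961, -0.0], [0.0, -0.0, -1.0]]
contact_force: [0.7, 0.2, 0.7]
finger_gap: 0.0256
grasp_force: 0.0
```

>>> move_arm:
  moves:
    - [-0.027,-0.0275,0,0,0,0,1]
    - [-0.027,-0.0275,0,0,0,0,1]
    - [-0.027,-0.0275,0,0,0,0,1]
    - [-0.027,-0.0275,0,0,0,0,1]
    - [-0.027,-0.0275,0,0,0,0,1]

```text
time: 0.93
position: [0.3498, 0.2358, 0.4045]
tcp_rot: [[-0.961, 0.277, 0.0], [0.277, 0.961, 0.0], [-0.0, 0.0, -1.0]]
contact_force: [0.8, 0.9, 0.1]
finger_gap: 0.0001
grasp_force: 0.0
```

>>> move_arm:
  moves:
    - [-0.027,-0.0275,0,0,0,0,1]
    - [-0.027,-0.0275,0,0,0,0,1]
    - [-0.027,-0.0275,0,0,0,0,1]
    - [-0.027,-0.0275,0,0,0,0,1]
    - [-0.027,-0.0275,0,0,0,0,1]

```text
time: 1.35
position: [0.4415, 0.066, 0.4046]
tcp_rot: [[-0.961, 0.277, 0.0], [0.277, 0.961, 0.0], [-0.0, 0.0, -1.0]]
contact_force: [0.5, 1.0, -0.1]
finger_gap: -0.0
grasp_force: 0.0
```

>>> move_arm:
  moves:
    - [-0.027,-0.0275,0,0,0,0,1]
    - [-0.027,-0.0275,0,0,0,0,1]
    - [-0.027,-0.0275,0,0,0,0,1]
    - [-0.027,-0.0275,0,0,0,0,1]
    - [-0.027,-0.0275,0,0,0,0,1]

```text
time: 1.77
position: [0.5332, -0.1036, 0.4043]
tcp_rot: [[-0.961, 0.278, -0.0], [0.278, 0.961, 0.0], [0.0, 0.0, -1.0]]
contact_force: [1.0, 0.2, 1.0]
finger_gap: -0.0
grasp_force: 0.0
```

>>> move_arm:
  moves:
    - [0,0,0.01,0,0,-0.113,1]
    - [0,0,0.01,0,0,-0.113,1]
    - [0,0,0.01,0,0,-0.113,1]
    - [0,0,0.01,0,0,-0.113,1]
    - [0,0,0.01,0,0,-0.113,1]

```text
time: 2.18
position: [0.5326, -0.1017, 0.3537]
tcp_rot: [[-0.958, -0.285, -0.001], [-0.285, 0.958, 0.0], [0.001, 0.001, -1.0]]
contact_force: [-0.0, -0.4, 0.4]
finger_gap: -0.0
grasp_force: 0.0
```

>>> move_arm:
  moves:
    - [0,0,0.01,0,0,-0.112,1]
    - [0,0,0,0,0,0,1]
    - [0,0,0,0,0,0,1]

```text
time: 2.43
position: [0.5324, -0.1015, 0.3441]
tcp_rot: [[-0.924, -0.383, -0.001], [-0.383, 0.924, 0.001], [0.001, 0.001, -1.0]]
contact_force: [-0.4, 0.3, 0.1]
finger_gap: -0.0001
grasp_force: 0.0
```

```bash
cat >> h.py <<'E'
ORG=np.array([.5635,-.094]); W=np.radians(22.8); RG=np.array([[np.cos(W),-np.sin(W)],[np.sin(W),np.cos(W)]])
def rep(target=None):
    s=manip.get_state(); R=np.array(s["tcp_rot"]);p=np.array(s["position"])
    g=RG.T@(p[:2]-ORG)*1000
    print("t",s["time"],"guide xy",g.round(1),"tipz",round((p[2]-.173)*1000,1),"yaw",np.degrees(np.arctan2(R[1,0],R[0,0])).round(2),"tilt",R[:2,2].round(3),"F",np.round(s["contact_force"],1),"M",np.round(s["ft_torque"],2),"gap",round(s["finger_gap"]*1000,1),"gf",s["grasp_force"],"q",np.round(s["q"],1).tolist())
    if target is not None: # guide x,y mm, tip z mm
        w=np.append(ORG+RG@np.array(target[:2])/1000,target[2]/1000+.173); print("tool shift mm",(R.T@(w-p)*1000).round(1))
E
python3 -c "
from h import *
rep((-29,0,115))"
```

```text
t 2.4333 guide xy [-31.5   5.2] tipz 171.1 yaw -157.5 tilt [-0.001  0.001] F [-0.4  0.3  0.1] M [ 0.02  0.02 -0.02] gap -0.1 gf 0.0 q [-24.6, -4.3, -11.1, 83.3, 0.0, -47.1]
tool shift mm [-2.6 -5.2 56.1]
```

>>> move_arm:
  moves:
    - [-0.001,-0.002,0.014,0,0,0,1]
    - [-0.001,-0.002,0.014,0,0,0,1]
    - [0,-0.001,0.014,0,0,0,1]
    - [0,0,0.008,0,0,0,1]
    - [0,0,0,0,0,0,1]

```text
time: 2.85
position: [0.5361, -0.1052, 0.2934]
tcp_rot: [[-0.924, -0.384, -0.002], [-0.384, 0.924, 0.001], [0.001, 0.002, -1.0]]
contact_force: [-0.6, 0.1, -0.5]
finger_gap: 0.0002
grasp_force: 0.0
```

>>> move_arm:
  moves:
    - [0,0,0.003,0,0,0,1]
    - [0,0,0.003,0,0,0,1]
    - [0,0,0.003,0,0,0,1]
    - [0,0,0.003,0,0,0,1]
    - [0,0,0,0,0,0,1]

```text
time: 3.27
position: [0.5365, -0.1054, 0.2824]
tcp_rot: [[-0.923, -0.386, 0.0], [-0.386, 0.923, 0.0], [-0.0, 0.0, -1.0]]
contact_force: [0.4, -0.1, 0.4]
finger_gap: -0.0001
grasp_force: 0.3
```

```bash
python3 -c "
from h import *
rep((-42,0,65))
im,d=vision.get_image('scene');cv2.imwrite('pics/s1.png',cv2.resize(im[90:230,220:380],(800,600)[:2] and (685,600)))"
```

```text
t 3.2667 guide xy [-29.3  -0. ] tipz 109.4 yaw -157.31 tilt [0. 0.] F [ 0.4 -0.1  0.4] M [-0.04 -0.11  0.01] gap -0.1 gf 0.2522145747207105 q [-24.8, -2.6, -15.8, 76.7, 0.0, -47.5]
tool shift mm [12.7  0.  44.4]
```

View pics/s1.png

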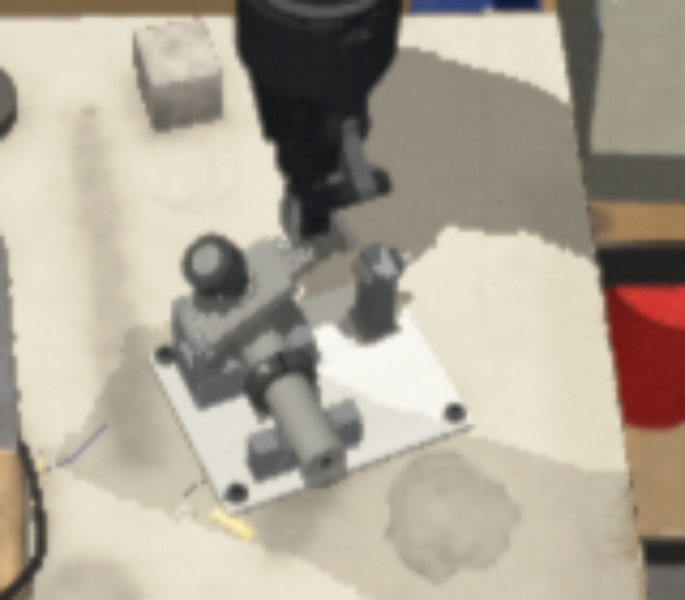

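The fingertips are centred over the ribbed tab at about (310,235) in the crop and just touching; the post at (375,290) is clear. I'll press down along the arc.

>>> move_arm:
  moves:
    - [0.0015,0,0.004,0,0,0,1]
    - [0.0015,0,0.004,0,0,0,1]
    - [0.0015,0,0.004,0,0,0,1]
    - [0.0015,0,0.004,0,0,0,1]
    - [0.0015,0,0.004,0,0,0,1]

```text
time: 3.73
position: [0.5293, -0.1084, 0.2621]
tcp_rot: [[-0.923, -0.386, -0.0], [-0.386, 0.923, 0.0], [0.0, 0.0, -1.0]]
contact_force: [-0.2, -0.4, 1.1]
finger_gap: -0.0004
grasp_force: 0.5
```

>>> move_arm:
  moves:
    - [0.0015,0,0.004,0,0,0,1]
    - [0.001,0,0.004,0,0,0,1]
    - [0.001,0,0.004,0,0,0,1]
    - [0.001,0,0.004,0,0,0,1]
    - [0,0,0,0,0,0,1]

```text
time: 4.15
position: [0.5253, -0.11, 0.2462]
tcp_rot: [[-0.923, -0.386, 0.0], [-0.386, 0.923, 0.0], [-0.0, 0.0, -1.0]]
contact_force: [1.5, 1.1, -0.2]
finger_gap: 0.0002
grasp_force: 0.3
```

```bash
python3 -c "
from h import *
rep((-42,0,65))"
```

```text
t 4.15 guide xy [-41.4   0. ] tipz 73.2 yaw -157.3 tilt [0. 0.] F [ 1.5  1.1 -0.2] M [ 0.06 -0.03  0.02] gap 0.2 gf 0.3005485993344337 q [-25.8, -3.2, -20.3, 72.9, 0.0, -48.5]
tool shift mm [ 0.6 -0.   8.2]
```

>>> move_arm:
  moves:
    - [0,0,0.002,0,0,0,1]
    - [0,0,0.002,0,0,0,1]
    - [0,0,0.002,0,0,0,1]

```text
time: 4.4
position: [0.5253, -0.1101, 0.241]
tcp_rot: [[-0.923, -0.386, -0.0], [-0.386, 0.923, -0.0], [0.0, -0.0, -1.0]]
contact_force: [-0.2, -0.2, 1.7]
finger_gap: -0.0
grasp_force: 0.2
```

>>> move_arm:
  moves:
    - [0,0,0.001,0,0,0,1]
    - [0,0,0.001,0,0,0,1]
    - [0,0,0.001,0,0,0,1]

```text
time: 4.65
position: [0.5254, -0.11, 0.2383]
tcp_rot: [[-0.923, -0.386, 0.0], [-0.386, 0.923, -0.0], [-0.0, -0.0, -1.0]]
contact_force: [-5.3, 2.2, 15.9]
finger_gap: -0.0001
grasp_force: 7.8
```

```bash
python3 -c "
from h import *
rep((-42,0,65))"
```

```text
t 4.65 guide xy [-41.3  -0. ] tipz 65.3 yaw -157.3 tilt [ 0. -0.] F [-5.3  2.2 15.9] M [0.43 1.31 0.1 ] gap -0.1 gf 7.800986402398848 q [-25.8, -2.9, -20.8, 72.1, 0.0, -48.5]
tool shift mm [0.7 0.  0.3]
```

>>> move_arm:
  moves:
    - [0,0,0.0005,0,0,0,1]
    - [0,0,0.0005,0,0,0,1]
    - [0,0,0,0,0,0,1]

```text
time: 4.9
position: [0.5254, -0.11, 0.2382]
tcp_rot: [[-0.922, -0.386, 0.0], [-0.386, 0.922, -0.0], [-0.0, -0.0, -1.0]]
contact_force: [-7.6, 2.1, 16.4]
finger_gap: -0.0002
grasp_force: 8.0
```

>>> move_arm:
  moves:
    - [0,0,0.0005,0,0,0,1]
    - [0,0,0,0,0,0,1]

```text
time: 5.07
position: [0.5254, -0.11, 0.2382]
tcp_rot: [[-0.922, -0.386, 0.0], [-0.386, 0.922, -0.001], [-0.0, -0.001, -1.0]]
contact_force: [-8.8, 2.7, 20.3]
finger_gap: 0.0002
grasp_force: 10.0
```

```bash
python3 -c "
from h import *
rep((-42,0,65))"
```

```text
t 5.0667 guide xy [-41.3   0. ] tipz 65.2 yaw -157.29 tilt [ 0.    -0.001] F [-8.8  2.7 20.3] M [ 0.66  1.97 -0.04] gap 0.2 gf 9.952764072222635 q [-25.8, -2.9, -20.8, 72.0, -0.0, -48.5]
tool shift mm [ 0.7 -0.   0.2]
```

>>> move_arm:
  moves:
    - [0,0,-0.02,0,0,0,1]
    - [0,0,-0.02,0,0,0,1]
    - [0,0,-0.02,0,0,0,-1]
    - [0,0,-0.02,0,0,0,-1]
    - [-0.02,0,0,0,0,-0.0,-1]

```text
time: 5.48
position: [0.5438, -0.1033, 0.3206]
tcp_rot: [[-0.923, -0.385, 0.004], [-0.385, 0.923, -0.002], [-0.003, -0.004, -1.0]]
contact_force: [0.3, 0.3, 1.2]
finger_gap: 0.0358
grasp_force: 0.0
```

>>> move_arm:
  moves:
    - [-0.0215,0,0,0,0,0,-1]
    - [0,0,0,0,0,-0.12,-1]
    - [0,0,0,0,0,-0.12,-1]
    - [0,0,0,0,0,-0.12,-1]
    - [0,0,0,0,0,-0.12,-1]

```text
time: 5.9
position: [0.5638, -0.0939, 0.3158]
tcp_rot: [[-0.635, -0.772, -0.0], [-0.772, 0.635, 0.0], [-0.0, 0.0, -1.0]]
contact_force: [-0.4, -0.0, -0.2]
finger_gap: 0.085
grasp_force: 0.0
```

>>> move_arm:
  moves:
    - [0,0,0,0,0,-0.12,-1]
    - [0,0,0,0,0,-0.12,-1]
    - [0,0,0,0,0,-0.12,-1]
    - [0,0,0,0,0,-0.12,-1]
    - [0,0,0,0,0,-0.12,-1]

```text
time: 6.32
position: [0.5637, -0.094, 0.3159]
tcp_rot: [[-0.088, -0.996, -0.0], [-0.996, 0.088, 0.0], [-0.0, 0.0, -1.0]]
contact_force: [0.8, -0.3, -0.4]
finger_gap: 0.0854
grasp_force: 0.0
```

>>> move_arm:
  moves:
    - [0,0,0,0,0,-0.12,-1]
    - [0,0,0,0,0,-0.12,-1]
    - [0,0,0,0,0,0,-1]
    - [0,0,0,0,0,0,-1]

```text
time: 6.65
position: [0.5637, -0.094, 0.316]
tcp_rot: [[0.141, -0.99, -0.0], [-0.99, -0.141, 0.0], [-0.0, 0.0, -1.0]]
contact_force: [-0.0, 0.1, -0.6]
finger_gap: 0.0857
grasp_force: 0.0
```

```bash
python3 -c "
from h import *
rep((0,0,140))
im,d=vision.get_image('scene');cv2.imwrite('pics/s2.png',cv2.resize(im[90:230,220:380],(685,600)))
P=cloud('scene',d);g=(P[...,:2]-ORG)@RG*1000;z=P[...,2]*1000
m=(abs(g[...,0]+42)<10)&(abs(g[...,1])<9)&(z>40)&(z<110); print('tab z',np.median(z[m]),m.sum())
m=(abs(g[...,0])<25)&(abs(g[...,1])<25)&(z>92)&(z<108); print('head top',m.sum(),np.median(z[m]),g[m].min(0),g[m].max(0),g[m].mean(0))"
```

```text
t 6.65 guide xy [ 0.2 -0.1] tipz 143.0 yaw -81.88 tilt [-0.  0.] F [-0.   0.1 -0.6] M [-0.01  0.    0.  ] gap 85.7 gf 0.0 q [-22.6, 1.1, -8.7, 80.2, 0.0, -120.7]
tool shift mm [-0.   0.2  3. ]
tab z 66.27704238952819 52
head top 148 102.41604448613306 [-15.26895478 -11.94668599] [15.07236169 18.37482451] [1.48653887 5.56573377]
```

View pics/s2.png

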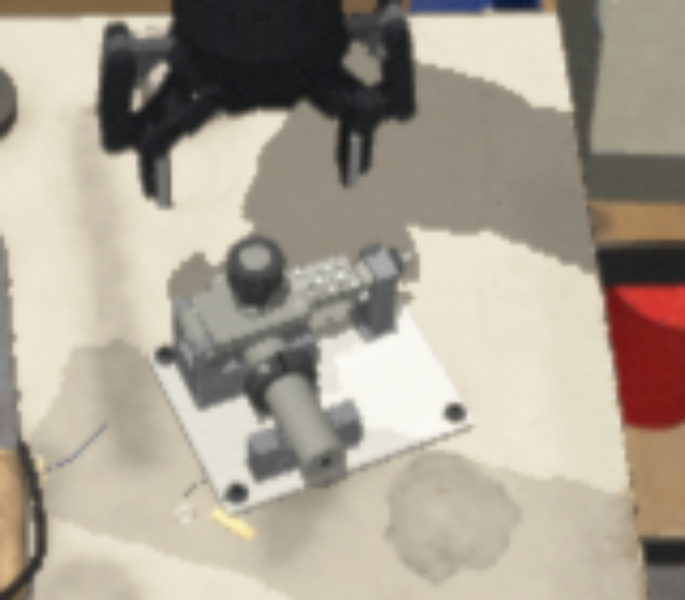

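The strap is shut: the tab is at z 66 with its end against the post at (378,270), and the head is upright at (257,262), top at 102 mm. I'll refine the head's centre.

```bash
python3 -c "
from h import *
for n in ('scene','top'):
    im,d=vision.get_image(n)
    P=cloud(n,d);g=(P[...,:2]-ORG)@RG*1000;z=P[...,2]*1000
    m=(abs(g[...,0])<25)&(abs(g[...,1])<25)&(z>100)&(z<105)
    if m.sum()>5: print(n,m.sum(),np.median(z[m]),g[m].min(0),g[m].max(0),g[m].mean(0))
    if n=='scene': 
        u,v=220+257/4.28,90+257/4.286; print((RG.T@(ray(n,u,v,.102)[:2]-ORG))*1000)
"
```

```text
scene 109 103.1333224961184 [-13.95138879 -12.80004335] [15.60186265 18.24996182] [0.52458704 3.94782551]
[-2.09039229  3.13640871]
top 63 102.0455955875339 [-13.15547791  -0.61142621] [12.86239252 14.95203053] [-0.75424009  7.06706828]
```

>>> move_arm:
  moves:
    - [-0.001,0,0.02,0,0,0,-1]
    - [0,0,0.02,0,0,0,-1]
    - [0,0,0.02,0,0,0,-1]
    - [0,0,0.007,0,0,0,-1]
    - [0,0,0,0,0,0,-1]

```text
time: 7.22
position: [0.5627, -0.0927, 0.2472]
tcp_rot: [[0.144, -0.99, -0.003], [-0.99, -0.144, 0.001], [-0.002, 0.003, -1.0]]
contact_force: [-0.3, 0.1, 0.5]
finger_gap: 0.0852
grasp_force: 0.0
```

>>> move_arm:
  moves:
    - [0,0,0,0,0,0,1]
    - [0,0,0,0,0,0,1]
    - [0,0,0,0,0,0,1]
    - [0,0,0,0,0,0,1]
    - [0,0,0,0,0,0,1]
  force: 50

```text
time: 7.63
position: [0.5633, -0.0932, 0.2503]
tcp_rot: [[0.145, -0.989, -0.001], [-0.989, -0.145, -0.001], [0.001, 0.001, -1.0]]
contact_force: [-8.4, -0.6, 18.4]
finger_gap: 0.0284
grasp_force: 47.9
```

```bash
python3 -c "
from h import *
rep((0,1,76))"
```

```text
t 7.6333 guide xy [0.1 0.8] tipz 77.3 yaw -81.69 tilt [-0.001 -0.001] F [-8.4 -0.6 18.4] M [-0.08  1.44 -0.03] gap 28.4 gf 47.888349294662476 q [-22.5, 2.7, -14.0, 73.4, -0.1, -120.8]
tool shift mm [-0.2  0.2  1.3]
```

>>> move_arm:
  moves:
    - [0,0.0005,-0.001,0,0,0,1]
    - [0,0,0,0,0,0,1]
    - [0,0,0,0,0,0.05,1]
    - [0,0,0,0,0,0.05,1]
    - [0,0,0,0,0,0.05,1]

```text
time: 8.05
position: [0.563, -0.0933, 0.2506]
tcp_rot: [[-0.007, -1.0, -0.0], [-1.0, 0.007, -0.001], [0.001, 0.0, -1.0]]
contact_force: [-3.6, -0.9, 3.6]
finger_gap: 0.0284
grasp_force: 50.3
```

```bash
python3 -c "
from h import *
rep((0,1,76))"
```

```text
t 8.05 guide xy [-0.2  0.8] tipz 77.6 yaw -90.41 tilt [-0.    -0.001] F [-3.6 -0.9  3.6] M [-0.29  0.67  0.07] gap 28.4 gf 50.315861105918884 q [-22.5, 2.6, -14.0, 73.4, -0.0, -112.1]
tool shift mm [-0.2 -0.1  1.6]
```

>>> move_arm:
  moves:
    - [0,0,0,0,0,0.09,1]
    - [0,0,0,0,0,0.09,1]
    - [0,0,0,0,0,0.09,1]
    - [0,0,0,0,0,0.09,1]
    - [0,0,0,0,0,0.09,1]

```text
time: 8.47
position: [0.5628, -0.0933, 0.2505]
tcp_rot: [[-0.443, -0.896, -0.001], [-0.896, 0.443, -0.0], [0.001, 0.0, -1.0]]
contact_force: [-5.5, -1.2, 3.1]
finger_gap: 0.0285
grasp_force: 50.4
```

>>> move_arm:
  moves:
    - [0,0,0,0,0,0.09,1]
    - [0,0,0,0,0,0.09,1]
    - [0,0,0,0,0,0.09,1]
    - [0,0,0,0,0,0.09,1]
    - [0,0,0,0,0,0.09,1]

```text
time: 8.88
position: [0.5627, -0.0931, 0.2504]
tcp_rot: [[-0.789, -0.614, -0.001], [-0.614, 0.789, -0.0], [0.001, 0.001, -1.0]]
contact_force: [-6.1, -2.1, 4.2]
finger_gap: 0.0283
grasp_force: 50.4
```

```bash
python3 -c "
from h import *
rep((0,1,76))"
```

```text
t 8.8833 guide xy [-0.4  1.1] tipz 77.4 yaw -142.09 tilt [-0.001 -0.   ] F [-6.1 -2.1  4.2] M [-0.13  1.16  0.06] gap 28.3 gf 50.37331581115723 q [-22.5, 2.6, -14.0, 73.4, -0.0, -60.4]
tool shift mm [-0.4 -0.2  1.4]
```

>>> move_arm:
  moves:
    - [0,0,0,0,0,0.05,1]
    - [0,0,0,0,0,0.05,1]
    - [0,0,0,0,0,0.05,1]
    - [0,0,0,0,0,0.05,1]

```text
time: 9.22
position: [0.5626, -0.0931, 0.2503]
tcp_rot: [[-0.894, -0.447, -0.001], [-0.447, 0.894, 0.0], [0.001, 0.001, -1.0]]
contact_force: [-6.3, -0.6, 4.8]
finger_gap: 0.0284
grasp_force: 50.4
```

```bash
python3 -c "
from h import *
rep()"
```

```text
t 9.2167 guide xy [-0.5  1.2] tipz 77.3 yaw -153.43 tilt [-0.001  0.   ] F [-6.3 -0.6  4.8] M [-0.08  1.19  0.07] gap 28.4 gf 50.37787914276123 q [-22.5, 2.6, -14.0, 73.4, -0.0, -49.1]
```

>>> move_arm:
  moves:
    - [0,0,0,0,0,0.05,1]
    - [0,0,0,0,0,0.05,1]
    - [0,0,0,0,0,0.05,1]
    - [0,0,0,0,0,0.05,1]

```text
time: 9.55
position: [0.5626, -0.093, 0.2503]
tcp_rot: [[-0.965, -0.261, -0.002], [-0.261, 0.965, 0.0], [0.001, 0.001, -1.0]]
contact_force: [-5.8, 1.2, 4.3]
finger_gap: 0.0284
grasp_force: 50.4
```

```bash
python3 -c "
from h import *
rep()"
```

```text
t 9.55 guide xy [-0.5  1.3] tipz 77.3 yaw -164.89 tilt [-0.002  0.   ] F [-5.8  1.2  4.3] M [-0.04  1.2   0.08] gap 28.4 gf 50.38137137889862 q [-22.5, 2.6, -14.1, 73.4, -0.0, -37.6]
```

>>> move_arm:
  moves:
    - [0,0,0,0,0,0.05,1]
    - [0,0,0,0,0,0.05,1]
    - [0,0,0,0,0,0.05,1]
    - [0,0,0,0,0,0.05,1]

```text
time: 9.88
position: [0.5626, -0.0929, 0.2503]
tcp_rot: [[-0.998, -0.064, -0.002], [-0.064, 0.998, 0.0], [0.002, 0.001, -1.0]]
contact_force: [-5.8, 1.1, 4.3]
finger_gap: 0.0282
grasp_force: 50.4
```

```bash
python3 -c "
from h import *
rep()"
```

```text
t 9.8833 guide xy [-0.4  1.4] tipz 77.3 yaw -176.34 tilt [-0.002  0.   ] F [-5.8  1.1  4.3] M [0.15 1.18 0.02] gap 28.2 gf 50.37864804267883 q [-22.5, 2.6, -14.1, 73.4, -0.0, -26.2]
```

>>> move_arm:
  moves:
    - [0,0,0,0,0,0.05,1]
    - [0,0,0,0,0,0.05,1]
    - [0,0,0,0,0,0.05,1]
    - [0,0,0,0,0,0.05,1]

```text
time: 10.22
position: [0.5625, -0.0928, 0.2502]
tcp_rot: [[-0.991, 0.136, -0.002], [0.136, 0.991, 0.001], [0.002, 0.0, -1.0]]
contact_force: [-5.6, 1.1, 4.2]
finger_gap: 0.0286
grasp_force: 50.4
```

```bash
python3 -c "
from h import *
rep()"
```

```text
t 10.2167 guide xy [-0.4  1.5] tipz 77.2 yaw 172.2 tilt [-0.002  0.001] F [-5.6  1.1  4.2] M [0.25 1.17 0.1 ] gap 28.6 gf 50.36889910697937 q [-22.5, 2.6, -14.1, 73.4, 0.0, -14.7]
```

>>> move_arm:
  moves:
    - [0,0,0,0,0,0.05,1]
    - [0,0,0,0,0,0.05,1]
    - [0,0,0,0,0,0.05,1]
    - [0,0,0,0,0,0.05,1]

```text
time: 10.55
position: [0.5626, -0.0927, 0.2502]
tcp_rot: [[-0.944, 0.33, -0.002], [0.33, 0.944, 0.001], [0.002, 0.0, -1.0]]
contact_force: [-4.9, 2.1, 3.8]
finger_gap: 0.0284
grasp_force: 50.4
```

```bash
python3 -c "
from h import *
rep()"
```

```text
t 10.55 guide xy [-0.4  1.5] tipz 77.2 yaw 160.75 tilt [-0.002  0.001] F [-4.9  2.1  3.8] M [0.37 1.14 0.02] gap 28.4 gf 50.35128057003021 q [-22.5, 2.6, -14.1, 73.4, 0.0, -3.3]
```

>>> move_arm:
  moves:
    - [0,0,0,0,0,0.05,1]
    - [0,0,0,0,0,0.05,1]
    - [0,0,0,0,0,0.05,1]
    - [0,0,0,0,0,0.05,1]

```text
time: 10.88
position: [0.5626, -0.0926, 0.2501]
tcp_rot: [[-0.86, 0.511, -0.002], [0.511, 0.86, 0.001], [0.002, 0.0, -1.0]]
contact_force: [-5.5, 3.0, 2.3]
finger_gap: 0.0282
grasp_force: 50.3
```

```bash
python3 -c "
from h import *
rep()"
```

```text
t 10.8833 guide xy [-0.3  1.6] tipz 77.1 yaw 149.3 tilt [-0.002  0.001] F [-5.5  3.   2.3] M [0.49 1.02 0.08] gap 28.2 gf 50.324732065200806 q [-22.5, 2.6, -14.1, 73.4, 0.0, 8.2]
```

>>> move_arm:
  moves:
    - [0,0,0,0,0,0.05,1]
    - [0,0,0,0,0,0.05,1]
    - [0,0,0,0,0,0.05,1]
    - [0,0,0,0,0,0.05,1]

```text
time: 11.22
position: [0.5633, -0.0931, 0.2503]
tcp_rot: [[-0.742, 0.671, 0.001], [0.671, 0.742, -0.0], [-0.001, 0.0, -1.0]]
contact_force: [-0.2, -0.2, -0.8]
finger_gap: 0.0281
grasp_force: 49.9
```

```bash
python3 -c "
from h import *
rep()"
```

```text
t 11.2167 guide xy [0.1 1. ] tipz 77.3 yaw 137.89 tilt [ 0.001 -0.   ] F [-0.2 -0.2 -0.8] M [-0.15 -0.07  1.21] gap 28.1 gf 49.88438844680786 q [-22.5, 2.6, -14.0, 73.3, -0.0, 19.6]
```

The moment jumped to 1.2 N m, so the screw is seated and the pads slipped a little. I'll back off slightly and re-approach in fine steps to fix the seat angle.

>>> move_arm:
  moves:
    - [0,0,0,0,0,-0.04,1]
    - [0,0,0,0,0,-0.04,1]
    - [0,0,0,0,0,0,1]

```text
time: 11.47
position: [0.5633, -0.0931, 0.2503]
tcp_rot: [[-0.795, 0.607, 0.001], [0.607, 0.795, 0.0], [-0.001, 0.0, -1.0]]
contact_force: [1.9, -0.3, -0.4]
finger_gap: 0.0283
grasp_force: 49.8
```

```bash
python3 -c "
from h import *
rep()"
```

```text
t 11.4667 guide xy [0.1 0.9] tipz 77.3 yaw 142.64 tilt [0.001 0.   ] F [ 1.9 -0.3 -0.4] M [-0.22 -0.32  0.06] gap 28.3 gf 49.845356941223145 q [-22.5, 2.6, -14.0, 73.3, 0.0, 14.8]
```

>>> move_arm:
  moves:
    - [0,0,0,0,0,0.02,1]
    - [0,0,0,0,0,0.02,1]
    - [0,0,0,0,0,0,1]

```text
time: 11.72
position: [0.5632, -0.0931, 0.2503]
tcp_rot: [[-0.767, 0.641, 0.001], [0.641, 0.767, -0.0], [-0.0, 0.0, -1.0]]
contact_force: [2.3, -0.5, -1.6]
finger_gap: 0.0285
grasp_force: 49.8
```

```bash
python3 -c "
from h import *
rep()"
```

```text
t 11.7167 guide xy [0.1 0.9] tipz 77.3 yaw 140.11 tilt [ 0.001 -0.   ] F [ 2.3 -0.5 -1.6] M [-0.26 -0.48  0.32] gap 28.5 gf 49.79317545890808 q [-22.5, 2.6, -14.0, 73.3, 0.0, 17.4]
```

>>> move_arm:
  moves:
    - [0,0,0,0,0,0.01,1]
    - [0,0,0,0,0,0,1]

```text
time: 11.88
position: [0.5632, -0.0931, 0.2503]
tcp_rot: [[-0.762, 0.648, 0.001], [0.648, 0.762, -0.0], [-0.0, 0.0, -1.0]]
contact_force: [2.1, -0.0, -2.0]
finger_gap: 0.0286
grasp_force: 49.8
```

```bash
python3 -c "
from h import *
rep()"
```

```text
t 11.8833 guide xy [0.1 0.9] tipz 77.3 yaw 139.64 tilt [ 0.001 -0.   ] F [ 2.1 -0.  -2. ] M [-0.22 -0.65  0.47] gap 28.6 gf 49.78624641895294 q [-22.5, 2.6, -14.0, 73.3, 0.0, 17.9]
```

>>> move_arm:
  moves:
    - [0,0,0,0,0,0.01,1]
    - [0,0,0,0,0,0,1]

```text
time: 12.05
position: [0.5632, -0.0931, 0.2503]
tcp_rot: [[-0.756, 0.655, 0.001], [0.655, 0.756, 0.0], [-0.0, 0.0, -1.0]]
contact_force: [2.6, -0.9, -2.3]
finger_gap: 0.0283
grasp_force: 49.8
```

```bash
python3 -c "
from h import *
rep()"
```

```text
t 12.05 guide xy [0.1 1. ] tipz 77.3 yaw 139.08 tilt [0.001 0.   ] F [ 2.6 -0.9 -2.3] M [-0.27 -0.75  0.71] gap 28.3 gf 49.778491258621216 q [-22.5, 2.6, -14.0, 73.3, 0.0, 18.4]
```

The seat onset is at tool yaw ≈140.8°. A quarter turn back, allowing for unwinding, ends at yaw ≈231° (−129°), so I need about −1.605 rad.

>>> move_arm:
  moves:
    - [0,0,0,0,0,-0.05,1]
    - [0,0,0,0,0,-0.05,1]
    - [0,0,0,0,0,-0.1,1]
    - [0,0,0,0,0,-0.1,1]
    - [0,0,0,0,0,-0.1,1]

```text
time: 12.47
position: [0.5633, -0.0931, 0.2503]
tcp_rot: [[-0.952, 0.305, 0.001], [0.305, 0.952, 0.001], [-0.001, 0.001, -1.0]]
contact_force: [3.6, 0.7, -1.5]
finger_gap: 0.0285
grasp_force: 49.8
```

>>> move_arm:
  moves:
    - [0,0,0,0,0,-0.1,1]
    - [0,0,0,0,0,-0.1,1]
    - [0,0,0,0,0,-0.1,1]
    - [0,0,0,0,0,-0.1,1]
    - [0,0,0,0,0,-0.1,1]

```text
time: 12.88
position: [0.5633, -0.0928, 0.2504]
tcp_rot: [[-0.982, -0.189, 0.001], [-0.189, 0.982, 0.001], [-0.001, 0.001, -1.0]]
contact_force: [4.2, 1.8, -1.0]
finger_gap: 0.0286
grasp_force: 49.9
```

>>> move_arm:
  moves:
    - [0,0,0,0,0,-0.1,1]
    - [0,0,0,0,0,-0.1,1]
    - [0,0,0,0,0,-0.1,1]
    - [0,0,0,0,0,-0.1,1]
    - [0,0,0,0,0,-0.1,1]

```text
time: 13.3
position: [0.5632, -0.0926, 0.2505]
tcp_rot: [[-0.771, -0.637, 0.001], [-0.637, 0.771, 0.002], [-0.002, 0.001, -1.0]]
contact_force: [3.0, 4.2, 1.8]
finger_gap: 0.028
grasp_force: 50.0
```

>>> move_arm:
  moves:
    - [0,0,0,0,0,-0.1,1]
    - [0,0,0,0,0,-0.04,1]
    - [0,0,0,0,0,-0.04,1]
    - [0,0,0,0,0,0,1]

```text
time: 13.63
position: [0.5631, -0.0926, 0.2505]
tcp_rot: [[-0.646, -0.763, 0.001], [-0.763, 0.646, 0.002], [-0.002, 0.001, -1.0]]
contact_force: [2.8, 4.7, 2.7]
finger_gap: 0.0285
grasp_force: 50.1
```

```bash
python3 -c "
from h import *
rep()"
```

```text
t 13.6333 guide xy [0.2 1.5] tipz 77.5 yaw -130.27 tilt [0.001 0.002] F [2.8 4.7 2.7] M [ 1.09 -0.59  0.09] gap 28.5 gf 50.13608157634735 q [-22.5, 2.6, -14.0, 73.4, 0.1, -72.2]
```

>>> move_arm:
  moves:
    - [0,0,0,0,0,-0.01,1]
    - [0,0,0,0,0,-0.012,1]
    - [0,0,0,0,0,0,1]
    - [0,0,0,0,0,0,1]

```text
time: 13.97
position: [0.5632, -0.0926, 0.2505]
tcp_rot: [[-0.632, -0.775, 0.001], [-0.775, 0.632, 0.002], [-0.002, 0.001, -1.0]]
contact_force: [2.5, 5.3, 2.5]
finger_gap: 0.0281
grasp_force: 50.2
```

```bash
python3 -c "
from h import *
rep()
im,d=vision.get_image('scene');cv2.imwrite('pics/s3.png',cv2.resize(im[90:230,220:380],(685,600)))
rep()"
```

```text
t 13.9667 guide xy [0.2 1.5] tipz 77.5 yaw -129.17 tilt [0.001 0.002] F [2.5 5.3 2.5] M [ 1.04 -0.52  0.03] gap 28.1 gf 50.17168700695038 q [-22.5, 2.6, -14.0, 73.4, 0.1, -73.3]
t 14.0167 guide xy [0.2 1.5] tipz 77.5 yaw -129.17 tilt [0.001 0.002] F [3.3 4.9 2.9] M [ 1.06 -0.56 -0.02] gap 28.6 gf 50.17296016216278 q [-22.5, 2.6, -14.0, 73.4, 0.1, -73.3]
```

View pics/s3.png

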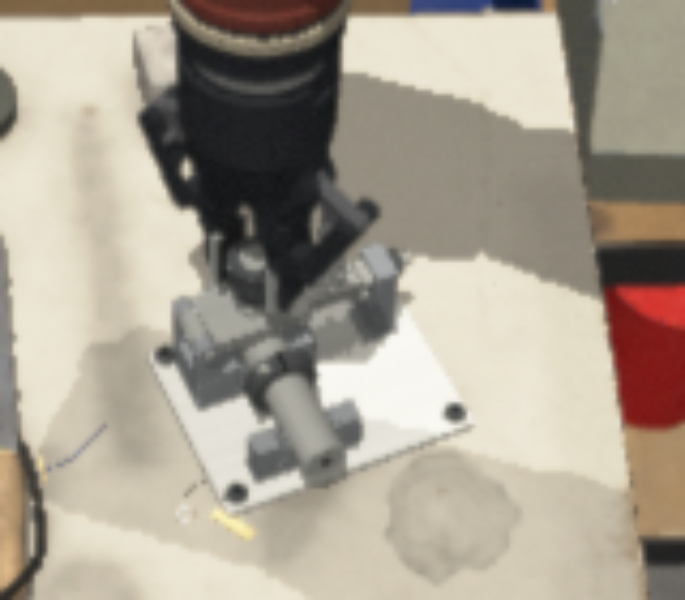

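The fingers grip the head at about (245,270), the strap is still shut at the post (380,280), the bar lies in its V's, and the wrist load is small. I'm handing it in.

```bash
python3 -c "
from station import manip
print(manip.sign_off())"
```

```text
the job is handed in; nothing more can be done
None
```

The strap is snapped shut, and the thumbscrew was screwed in to its seat and backed off about 90°. The fingers were still gripping its head with about 50 N when I handed in at 14 s; the pads slipped slightly at the seat, so I found the seat angle again in fine steps before backing off.

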